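Clip the pulley shaft and start the drive

TASK

Take the spring clip with the orange tab out of its holder and push it sideways into the groove near the free end of the pulley shaft until it snaps fully home, and let it go. Then flip the see-through guard on the grey start box up and over until it stays open by itself, press the green button beneath it all the way down, and leave it released. Leave the two glass vials standing where they are.

Things in the scene. Friction and masses are not known exactly. Their poses are not given: they have to be found in the camera images.
- clip: Open spring retaining clip, U shaped, steel, 4 mm thick, 34 mm wide, 45 g, orange tab on its back. Origin: centre of its opening = centre of the shaft once seated. y = through its thickness (along the shaft when seated), z = from mouth to tab, x = across the arms. At the start it stands mouth down (z up) in clip_holder, the ends of its arms 9.5 mm below the origin.
- clip_tab (a point): Grip point of the orange tab, 40 mm from the clip's origin along its z; axes as clip. The tab is 18 mm wide (x), 10 mm thick (y) and runs from 16 to 50 mm along z. Pinch its broad faces, fingers closing along y. Gripped here, fingertips reaching 19 mm past the point stay clear of the shaft.
- clip_mouth (a point): Midway between the two rounded lips (2 mm radius) at the sprung arm ends, 7 mm from the clip's origin along -z; axes as clip. Over the groove the lips touch its bottom when the clip's origin is 14.6 mm from the shaft axis; pushing on then takes about 10 N, it snaps over, and the clip's back stops hard on the shaft with its origin on the axis.
- clip_holder: Black plastic holder, fixed, 64 x 50 mm, 30 mm high, with a slot 6 mm wide along its x axis in which the clip stands; the clip lifts straight up out of it (by at least 25 mm). Origin: centre of its underside; the clip's axes run along the holder's.
- drive_stand: Fixed drive stand, bed x -55 to 80, y -45 to 125 mm, 12 mm thick; origin on the worktop below shaft_mid, front towards -x. The shaft runs along y, free end at -y. Blue bearing block at y 74 to 114 mm, up to z 104 mm; blue column behind (x 46 to 74 mm), grey motor hood on top (see hood_edge).
- hood_edge (a point): Front lower edge of the motor hood, straight above the shaft, 115 mm over its axis; axes as drive_stand. The hood covers x 0 to 76, y -45 to 125 mm, 48 mm high. It bars a vertical tool: push the clip in from the front and above, tool tilted about 30 to 45 degrees from vertical, fingers pointing forward (+x) and down.
- front_lip (a point): Middle of the upper edge of the aluminium drip lip before the shaft: 61 mm above the worktop, 41 mm before the shaft axis, 6 mm thick, 110 mm long along y.
- shaft_mid (a point): Point on the shaft axis, 75 mm above the worktop; y along the shaft. It marks the middle of the shaft's end float and is fixed in the stand: the groove's middle lies anywhere from 6 mm left to 6 mm right of it (along y), held there, and is not measured. Find it by touch or sight. Groove 6 mm wide, bottom diameter 20 mm.
- shaft_land (a point): Point 13.5 mm straight above shaft_mid: top of the thick part of the shaft. Beside the groove the steel shaft is 27 mm thick: 13 mm to the free end (-y), 7 mm to +y, then a brass boss 32 mm thick, 26 mm long, then the pulley, 64 mm. There the lips stop with the clip's origin 19.4 mm from the axis, 4.8 mm farther out than over the groove, and cannot go on: feel with 4 to 8 N only.
- start_box: Fixed grey box, 90 x 90 mm, 40 mm high; origin at the centre of its underside, front towards -x. Carries the green start button and the guard.
- guard_knob (a point): Centre of the red ball knob, 16 mm in diameter, on a steel stem 6 mm thick, 24 mm long, in front of the guard: 90 mm from the hinge. When shut, it lies 68 mm above the worktop, 60 mm before the middle of start_box.
- guard_hinge (a point): Middle of the guard's hinge, 68 mm above the worktop, 30 mm behind the middle of start_box; the hinge axis is the y axis of start_box.
- guard (a joint): Angle of the see-through guard (62 x 62 mm, red edge), rad: 0 shut (level), grows as its front goes up and over, stop at 2.1. It weighs 60 g and falls shut if let go before about 1.5, falls open to its stop by its weight past about 1.75.
- start_button_top (a point): Middle of the top of the green push button, 26 mm in diameter, which stands 62 mm above the worktop under the guard, 8 mm before the middle of start_box. Pressed straight down.
- start_button (a joint): Travel of the button, m: 0 released, 0.006 fully down (about 5 N), springs back.
- vial_red: Glass vial with red cap, 19 mm in diameter, 58 mm high, standing; a bystander. Origin at the centre of its underside.
- vial_black: Glass vial with black cap, 19 mm in diameter, 58 mm high, standing; a bystander. Origin at the centre of its underside.
Not all that is in view belongs to the job. Of the things that look like the clip, the smallest one is meant.

How it is judged (in metres and radians):
On the way, in this order (a step that is already met when the one before it is completed fails the run):
1. the clip has snapped home in the groove of the shaft (x of clip in the frame of shaft_mid between -0.002 and 0.002 m and z of clip in the frame of shaft_mid between -0.002 and 0.002 m and y of clip in the frame of shaft_mid between -0.01 and 0.01 m and angle between the y axis of clip and the y axis of shaft_mid, either way round below 0.17 rad), for 0.3 s.
2. the guard is flipped up and over (value of joint guard above 1.5 rad), for 0.3 s.
3. the green button is pressed fully with the guard open (value of joint guard above 1.5 rad and value of joint start_button above 0.0045 m), for 0.05 s.
At the end, for the whole second after the job is handed in: Clip home in the groove, let go and at rest: origin within 2 mm of the shaft axis (x, z of shaft_mid) and 10 mm along it, its y within 10 degrees of the shaft; guard staying open (over 1.5 rad); button pressed and released (under 2 mm); vials upright, within 20 mm (all of step 1 and linear speed of clip below 0.02 m/s and value of joint guard above 1.5 rad and value of joint start_button below 0.002 m); the robot touches nothing.
It fails at once if the button was pressed before the clip was home (value of joint start_button above 0.0045 m and not (x of clip in the frame of shaft_mid between -0.002 and 0.002 m and z of clip in the frame of shaft_mid between -0.002 and 0.002 m and y of clip in the frame of shaft_mid between -0.01 and 0.01 m and angle between the y axis of clip and the y axis of shaft_mid, either way round below 0.17 rad)).
It fails at once if a vial was shifted by more than 20 mm or tipped over (distance of vial_red from where it was at the start of the episode above 0.02 m or angle between vial_red's own z axis and vertical above 0.4 rad).
It fails at once if a vial was shifted by more than 20 mm or tipped over (distance of vial_black from where it was at the start of the episode above 0.02 m or angle between vial_black's own z axis and vertical above 0.4 rad).
It also fails if it takes over 67 s, if anything falls off the work surface, if the arm or the gripper's body presses on something with over 40 N, if the wrist force passes 120 N, or if a joint passes its speed limit or range.

ROBOT

A 6-joint arm with a two-finger parallel gripper is mounted at the origin on a cart in front of the work surface, level with it; the furniture and walls round the work are solid. World frame = base frame: x ahead of the robot, y to its left, z up, the work surface at z = 0. Lengths are in mm, angles in rad, forces in N, time in s.
With the tool pointing down it reaches from about 300 to 775 mm from the base axis. Payload 14.6 kg.
Tool frame: the origin (TCP) lies between the finger pads; the fingertips stand 8 mm ahead of it and the grasp point (between the pads) lies 11 mm behind it; x points along the fingers, y is the direction in which the jaws open and shut, and the axes are right-handed (so a half turn about x gives the same grasp; the last joint's range is limited). The gripper opens to 94 mm and grips with 3 to 60 N. Pads are 16 mm wide; open, the fingers measure 119 mm over their backs; the gripper's body (75 mm by 177 mm) begins 78 mm behind the grasp point.
Start: joints at [-1.357, 0.3, 1.521, -0, 1.321, -0.067], TCP at [152.412, -528.451, 213.446] pointing down, gripper open.
Joint ranges: [-3.03, 3.03], [-0.79, 2.21], [0.23, 2.52], [-1.04, 4.18], [0, 3.07], [-2.55, 2.55]. Speed limits (rad/s): [2.22, 2.22, 2.57, 3.14, 3.14, 3.14].

INTERFACE

Orientations are given as [roll, pitch, yaw] about the fixed x, y, z axes, in that order (R = Rz(yaw) Ry(pitch) Rx(roll)).
In Python, from cell import telemetry, camera, calibration, order gives the robot as it stands.
- The arm moves only by the shell command python3 -m handwheel 'ROWS' [FORCE]. ROWS is JSON, a list of rows, each a list of 7 numbers: the turn, a rotation vector about the tool's x, y, z as a fraction of full scale, then the shift along the tool's x, y, z as a fraction of full scale, then the opening, from 0 (shut) to 1 (fully open). A call has 1 to 12 rows; each row is the pose to reach, as a shift and turn from the pose measured when the call began, along the tool's axes at that moment, turning the shorter way round; what a row does not reach only later rows make up. Full scale, the value 1, is 300 mm for a shift and pi rad for a turn. A row lasts 1/8 s, in which the tool goes at most 62.5 mm and 10.7 degrees, less where a joint would pass 70% of its speed; a pose out of reach is approached as far as the arm can. A call with a number of a shift or a turn outside -1 to 1 is refused whole. A call with a gripper value outside its range is refused whole. The fingers move at their own pace and stop on an object; FORCE is the grip in N (left out, the last holds). Time passes only in rows, so rows that repeat a pose let the fingers close. It gives the time, the measured TCP pose, the force and the opening at its end, in the units of the state.
- telemetry.read_state(): the state, without advancing time (a new reading comes with each control period).
- camera(name): name is "side" or "top" or "wrist"; returns the picture (384x512x3 uint8, red, green, blue); there is no depth.
- calibration(name): a dict with "fov_y" (degrees; the focal length in pixels is half the picture's height over the tangent of half this angle, whatever the lens; pixels are square), "cx", "cy" (the principal point, pixels), "k1" (the pictures are not rectified: a ray, as slopes to the right and down, at radius r is drawn at 1 + k1 r^2 times it, then the intrinsics apply), "position" and "attitude" of the camera in the world. Camera axes: x right, y down, z forward; pixel columns grow to the right and rows downward; lengths in mm; the calibration is good to about 2 mm. A picture is of the moment at which its call begins: read the wrist's pose just before it. calibration takes no time and is no camera call; for the wrist camera it gives the pose at the moment of the call.
- order.sign_off(): hands the job in, once; it reports no verdict.
The state is a dict: "clock": time; "joints": joint angles; "qd": joint speeds; "effort": joint torques, N m; "eef_pos": TCP position; "eef_rot": TCP orientation; "wrist_force": force on the tool from outside, world axes, zero at the start; "moment": the same for the moment, N m; "finger_gap": finger opening in mm.
Only numpy, scipy, OpenCV 4.12 (cv2) and the standard library are available. Lean on these libraries where they do the work, as an engineer would, in place of code of your own. Each camera call takes 0.05 s, during which the arm holds its last target.

## Working session

There is one attempt and no reset: what is moved stays moved. The work goes in short steps, Python scripts to look and compute and a shell command to move; the robot and the scene stay as the last step left them, time stands still between calls to the robot, and variables do not carry over. Pictures are saved under pics/ and viewed, and the job is handed in when it is done.

```bash
ls; mkdir -p pics
python3 - <<'E'
from cell import telemetry, camera, calibration, order
import cv2
for n in("side","top","wrist"):
    print(n,calibration(n)); cv2.imwrite(f"pics/{n}0.png",camera(n)[:,:,::-1])
print(telemetry.read_state())
E
```

```text
pics
side {'fov_y': 50.756111118636404, 'cx': 248.67134400510125, 'cy': 184.83066714758414, 'k1': 0.029499884618115202, 'position': array([ 232.35130125, -978.13022687,  499.92645831]), 'attitude': array([-1.94507987,  0.02174879, -0.36117089])}
top {'fov_y': 53.052746125456416, 'cx': 262.2796251786788, 'cy': 190.77681780718885, 'k1': 0.02607609134268516, 'position': array([483.20396626, -97.07241955, 968.03062193]), 'attitude': array([-3.01690107, -0.01909692, -1.58288785])}
wrist {'fov_y': 59.83863272470243, 'cx': 251.43461968188558, 'cy': 192.35235036103666, 'k1': 0.012988530333363685, 'position': array([ 231.40011937, -505.59636693,  383.85524814]), 'attitude': array([ 2.85582383e+00,  2.14965876e-04, -1.29073155e+00])}
{'clock': 0.15, 'joints': array([-1.35659955e+00,  3.00332555e-01,  1.52137639e+00, -2.85058133e-05,
        1.32068749e+00, -6.65953943e-02]), 'qd': array([-0.0006921 , -0.00153403, -0.00456856, -0.0017229 ,  0.00148449,
        0.00047809]), 'effort': array([ 4.93560237e-04, -5.31963944e+01, -3.52822137e+01,  7.08518503e-02,
        2.36396841e-02, -7.71851728e-05]), 'eef_pos': array([ 152.37164951, -528.2999232 ,  213.04891785]), 'eef_rot': array([-1.60305109,  1.56999207,  1.8193408 ]), 'wrist_force': array([-0.24639517, -0.56709723, -0.09668774]), 'moment': array([ 0.02843066,  0.0135919 , -0.04702116]), 'finger_gap': 94.38049069981106}
```

View pics/side0.png

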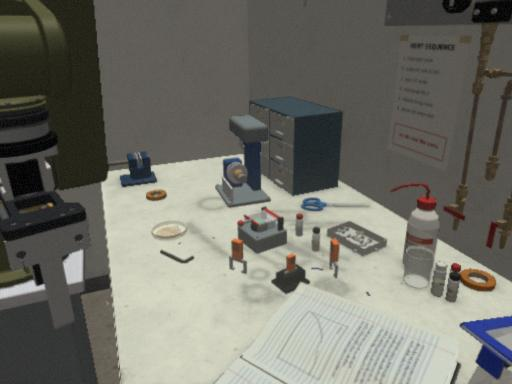

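View pics/top0.png

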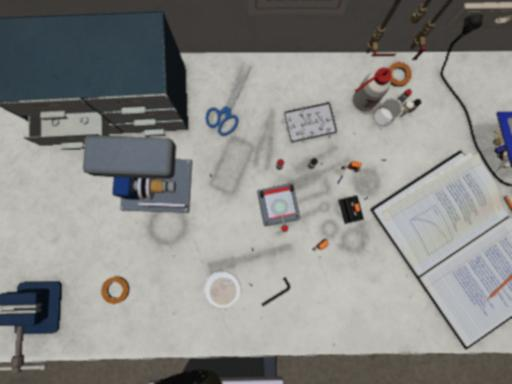

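View pics/wrist0.png

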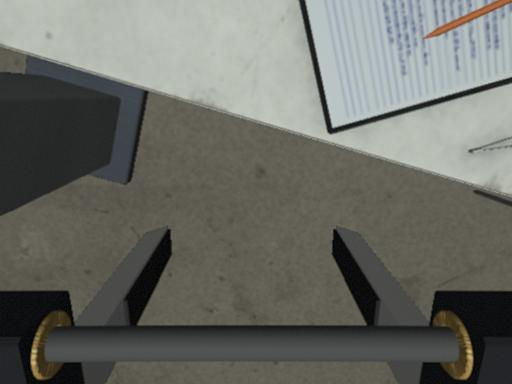

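The top view has image up as +x and image left as +y. The holder with a clip is near (350,208). Decoy clips are at (355,166) and (321,244), the start box at (280,205), the vials at (280,163) and (313,161), and the stand at (155,185). Next I'll zoom in and write the helpers.

```bash
cat > h.py <<'E'
import numpy as np, cv2
from scipy.spatial.transform import Rotation as Ro
from cell import telemetry, camera, calibration, order
def K(c):
    f=192/np.tan(np.radians(c['fov_y']/2)); return f
def Rm(a): return Ro.from_euler('xyz',a).as_matrix()
def ray(c,u,v):
    f=K(c); d=np.array([(u-c['cx'])/f,(v-c['cy'])/f]); s=d.copy()
    for _ in range(20): s=d/(1+c['k1']*(s@s))
    w=Rm(c['attitude'])@np.r_[s,1]; return np.array(c['position']),w/np.linalg.norm(w)
def onz(c,u,v,z):
    p,w=ray(c,u,v); return p+w*(z-p[2])/w[2]
def proj(c,P):
    q=Rm(c['attitude']).T@(np.array(P)-c['position']); s=q[:2]/q[2]; s=s*(1+c['k1']*(s@s)); return s*K(c)+[c['cx'],c['cy']]
def tri(l):
    A=np.zeros((3,3));b=np.zeros(3);L=[]
    for c,u,v in l:
        p,w=ray(c,u,v);M=np.eye(3)-np.outer(w,w);A+=M;b+=M@p;L.append((p,w))
    X=np.linalg.solve(A,b); return X,[np.linalg.norm(np.cross(X-p,w)) for p,w in L]
def crop(img,x0,y0,x1,y1,name,s=None):
    s=s or min(800/(x1-x0),600/(y1-y0)); cv2.imwrite(name,cv2.resize(img[y0:y1,x0:x1,::-1],None,fx=s,fy=s,interpolation=cv2.INTER_CUBIC))
E
python3 - <<'E'
from h import *
t=cv2.imread('pics/top0.png')[:,:,::-1]; s=cv2.imread('pics/side0.png')[:,:,::-1]
crop(t,250,140,380,260,'pics/t1.png',5); crop(t,80,130,200,220,'pics/t2.png',6); crop(s,200,100,360,300,'pics/s1.png',3)
E
```

```text
(no output)
```

View pics/t1.png

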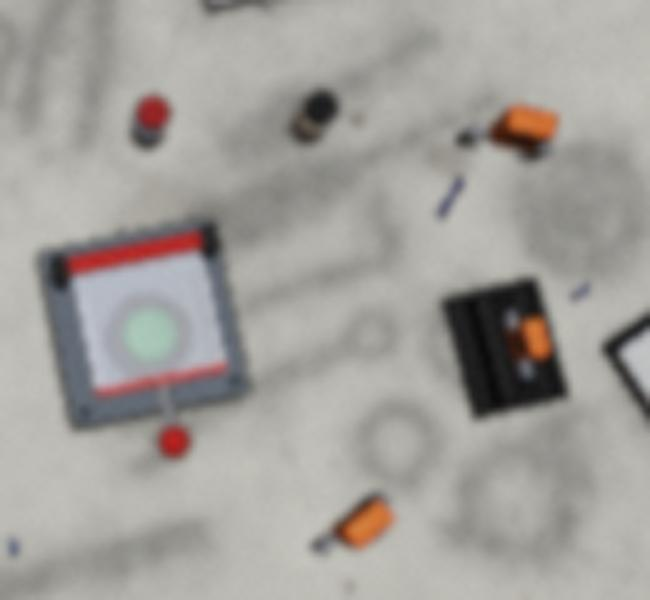

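View pics/t2.png

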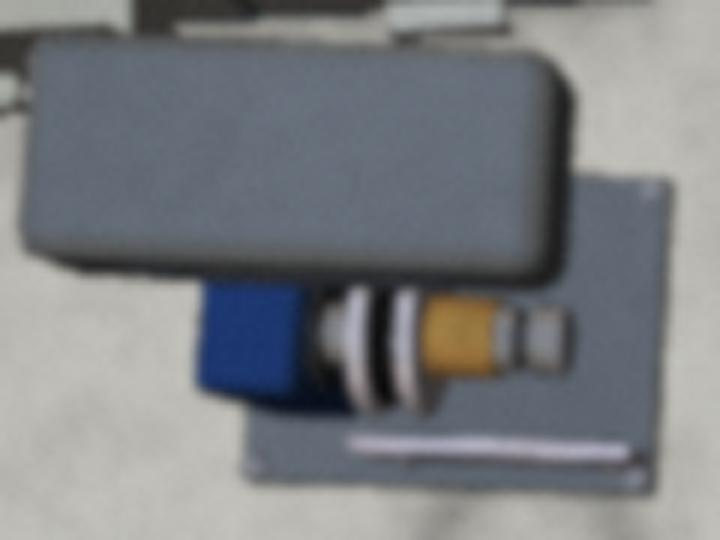

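View pics/s1.png

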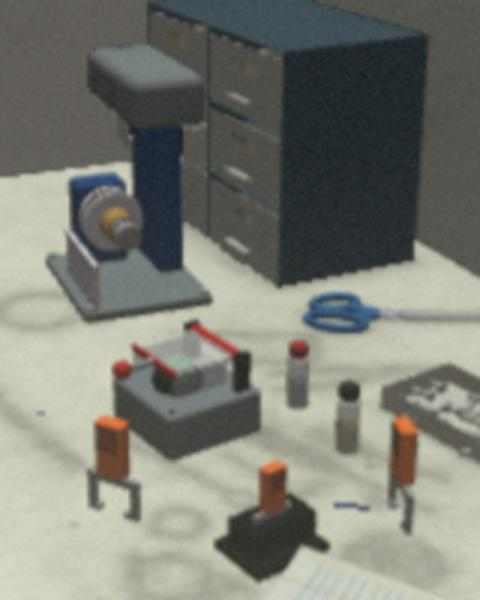

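The top crop shows the holder corners clearly and the groove as a dark band at about (166.5,186.7) full px. The side crop shows the tab standing up in the holder. Now I'll measure these.

Run:
```python
from h import *
np.set_printoptions(precision=1,suppress=True)
T=calibration('top');S=calibration('side')
t=cv2.imread('pics/top0.png');s=cv2.imread('pics/side0.png')
def blobs(im,lo,hi,name,amin=15):
    h=cv2.cvtColor(im,cv2.COLOR_BGR2HSV);m=cv2.inRange(h,lo,hi);n,l,st,c=cv2.connectedComponentsWithStats(m)
    for i in range(1,n):
        if st[i,4]>=amin: print(name,c[i],st[i])
blobs(t,(4,150,120),(18,255,255),'t orange'); blobs(s,(4,150,120),(18,255,255),'s orange')
blobs(t,(170,120,90),(180,255,255),'t red');blobs(s,(170,120,90),(180,255,255),'s red')
blobs(t,(0,150,90),(3,255,255),'t red0');blobs(s,(0,150,90),(3,255,255),'s red0')
def t1(x,y):return 250+x/5-.4,140+y/5-.4
def t2(x,y):return 80+x/6-.4,130+y/6-.4
def seg(a,b):d=b-a;return np.degrees(np.arctan2(d[1],d[0])),np.linalg.norm(d)
H=[onz(T,*t1(*p),z)for p,z in(((443,298),30),((535,280),30),((567,396),30),((475,416),30))]
print('holder',np.mean(H,0),H,[seg(H[i],H[(i+1)%4]) for i in range(4)])
B=[onz(T,*t1(*p),40)for p in((38,250),(215,220),(250,392),(75,430))]
print('box',np.mean(B,0),B,[seg(B[i],B[(i+1)%4]) for i in range(4)])
D=[onz(T,*t2(*p),12)for p in((245,480),(655,490),(672,178))]
print('bed',D,seg(D[1],D[0]),seg(D[1],D[2]))
L=[onz(T,*t2(*p),61)for p in((348,444),(630,453))];print('lip',np.mean(L,0),seg(L[1],L[0]))
G=[onz(T,*t2(*p),75)for p in((519,340),(575,342),(496,340),(425,335))];print('groove,end,bossstart',G)
print('button',onz(T,*t1(149,333),62),'knob',onz(T,*t1(174,442),68))
for n,p in(('red',(148,135)),('blk',(305,132))):print(n,onz(T,*t1(*p),5))
```

```text
t orange [400.   73.4] [388  63  23  22 173]
t orange [355.5 164.2] [351 162  10   6  42]
t orange [156.3 181.4] [153 180   8   3  16]
t orange [156.  189.1] [152 188   9   4  27]
t orange [508.6 202.1] [506 197   6  11  23]
t orange [356.9 207.2] [354 204   6   8  33]
t orange [322.6 244.4] [319 241   9   8  47]
t orange [114.6 290. ] [102 277  26  26 251]
s orange [160.8 194.4] [156 191   9   7  15]
s orange [148.9 195.1] [147 193   6   5  15]
s orange [237.2 240.9] [233 239   9   5  29]
s orange [334.7 242. ] [332 239   7   7  35]
s orange [290.5 255.8] [288 254   6   4  16]
s orange [478.2 278.2] [461 269  34  18 221]
t red0 [382.8  75.2] [373  69  18  14 156]
t red0 [362.2  85.6] [356  81  13  10  22]
t red0 [407.8  92. ] [406  90   5   5  17]
t red0 [280.4 162. ] [278 160   5   5  16]
t red0 [277.2 190.1] [264 187  27   7  55]
t red0 [284.3 227.9] [282 226   5   5  20]
s red0 [420.4 184.7] [411 184  18   5  21]
s red0 [426.6 200. ] [418 197  18   7  93]
s red0 [270.9 212.4] [264 208  14  10  20]
s red0 [455.6 265.7] [452 264   8   5  25]
holder [ 553.3 -332.3   30. ] [array([ 5
[... 667 characters left out ...]
543)), (np.float64(101.55643969637389), np.float64(86.50345224302622)), (np.float64(10.927555695324742), np.float64(89.05354180800416))]
bed [array([559.5, 233.3,  12. ]), array([553.4,  66. ,  12. ]), array([684.6,  60.4,  12. ])] (np.float64(87.93471384927106), np.float64(167.47423810386195)) (np.float64(-2.446228080273797), np.float64(131.24175375578568))
lip [566.9 122.3  61. ] (np.float64(87.529990593677), np.float64(109.70222121190274))
groove,end,bossstart [array([607.7, 108.4,  75. ]), array([606.7,  86.8,  75. ]), array([607.8, 117.2,  75. ]), array([610. , 144.6,  75. ])]
button [ 559.4 -155.8   62. ] knob [ 507.8 -166.2   68. ]
red [ 665.3 -160.8    5. ]
blk [ 666.2 -240.9    5. ]
```

```bash
cat >> h.py <<'E'
np.set_printoptions(precision=4,suppress=True)
def toolR():
    return Rm(telemetry.read_state()['eef_rot'])
def go(P,R):
    """print row numbers for target TCP P, rotation R"""
    s=telemetry.read_state();R0=Rm(s['eef_rot']);
    rv=Ro.from_matrix(R0.T@R).as_rotvec(); d=R0.T@(np.array(P)-s['eef_pos'])
    print('row',np.round(np.r_[rv/np.pi,d/300],4),'deg',np.degrees(np.linalg.norm(rv)).round(1),'mm',np.linalg.norm(d).round(1),'minrows',max(np.degrees(np.linalg.norm(rv))/10.7,np.linalg.norm(d)/62.5).round(1))
def mk(xdir,ydir):
    x=np.array(xdir,float);x/=np.linalg.norm(x);y=np.array(ydir,float);y-=x*(x@y);y/=np.linalg.norm(y);return np.c_[x,y,np.cross(x,y)]
def st():
    s=telemetry.read_state();print('t',round(s['clock'],2),'pos',s['eef_pos'].round(1),'rot',s['eef_rot'],'F',s['wrist_force'].round(1),'gap',round(s['finger_gap'],1),'j',s['joints'].round(2));return s
E
python3 - <<'E'
from h import *
T=calibration('top');S=calibration('side')
print(tri([(T,357.6,207.0),(S,290.3,255)]))
print('knob',tri([(T,284.3,227.9),(S,240.5,223)]))
R=toolR();print(R);C=calibration('wrist');s=telemetry.read_state();print(R.T@(C['position']-s['eef_pos']),R.T@Rm(C['attitude']))
a=np.radians(12); y=np.array([-np.sin(a),np.cos(a),0])
for sg in(1,-1): go((548,-335,175),mk((0,0,-1),sg*y))
E
```

```text
(array([ 554.4565, -339.5888,   66.4822]), [np.float64(0.8887179348704776), np.float64(0.8887179348705101)])
knob (array([ 508.2406, -166.063 ,   66.8758]), [np.float64(0.1442880165727494), np.float64(0.14428801657270535)])
[[-0.0002  0.2771 -0.9608]
 [ 0.0008 -0.9608 -0.2771]
 [-1.     -0.0008 -0.    ]]
[-170.8824   -0.0417  -82.2288] [[-0.0008 -0.2819  0.9594]
 [ 1.     -0.0009  0.0005]
 [ 0.0007  0.9594  0.2819]]
row [-0.9773 -0.0004  0.      0.1271 -0.2535 -1.4457] deg 175.9 mm 442.0 minrows 16.4
row [ 0.0227  0.      0.0003  0.1271 -0.2535 -1.4457] deg 4.1 mm 442.0 minrows 7.1
```

```bash
python3 -m handwheel '[[0.0227,0,0,0.06,-0.127,-0.72,1],[0.0227,0,0,0.06,-0.127,-0.72,1],[0.0227,0,0,0.06,-0.127,-0.72,1],[0.0227,0,0,0.06,-0.127,-0.72,1]]'
python3 - <<'E'
from h import *
st()
a=np.radians(12); y=np.array([-np.sin(a),np.cos(a),0])
go((548,-335,175),mk((0,0,-1),-y))
E
```

```text
clock: 0.65
eef_pos: [351.5, -430.1, 194.6]
eef_rot: [-1.495, 1.569, 1.859]
wrist_force: [-0.5, 0.1, -0.3]
finger_gap: 94.0
t 0.65 pos [ 351.5 -430.1  194.6] rot [-1.4945  1.5693  1.8586] F [-0.5  0.1 -0.3] gap 94.0 j [-0.95  0.33  1.53  0.    1.29  0.41]
row [ 0.0007  0.      0.0005  0.0656 -0.1722 -0.7069] deg 0.1 mm 219.1 minrows 3.5
```

```bash
python3 -m handwheel '[[0.0007,0,0,0.066,-0.172,-0.707,0.6],[0.0007,0,0,0.066,-0.172,-0.707,0.6],[0.0007,0,0,0.066,-0.172,-0.707,0.6],[0.0007,0,0,0.066,-0.172,-0.707,0.6],[0.0007,0,0,0.066,-0.172,-0.707,0.6]]'
python3 - <<'E'
from h import *
st();C=calibration('wrist');im=camera('wrist');np.save('w1.npy',(im));import pickle;pickle.dump(C,open('w1.pkl','wb'))
crop(im,0,0,512,384,'pics/w1.png')
E
```

```text
clock: 1.27
eef_pos: [549.4, -333.5, 173.7]
eef_rot: [-1.197, 1.568, 2.156]
wrist_force: [0.0, -0.3, -0.6]
finger_gap: 56.2
t 1.27 pos [ 549.4 -333.5  173.7] rot [-1.1974  1.5679  2.1563] F [ 0.  -0.3 -0.6] gap 56.2 j [-0.6   0.54  1.28  0.    1.33  0.76]
```

View pics/w1.png

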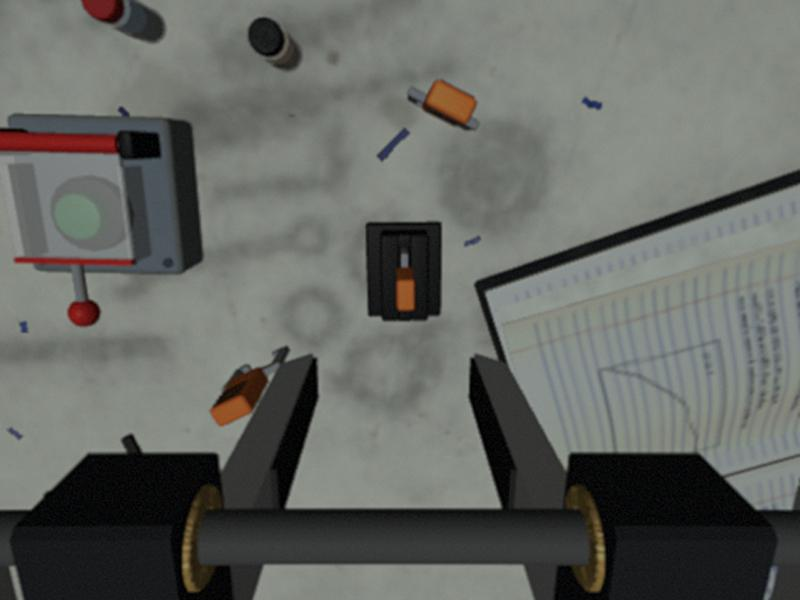

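The holder is nearly axis-aligned with the tool, its outline at crop x 366–440, y 222–320. The tab is at about (405,290). Zooming in.

Run:
```python
from h import *
im=np.load('w1.npy'); crop(im,225,135,295,210,'pics/w1c.png',8)
```

```text
(no output)
```

View pics/w1c.png

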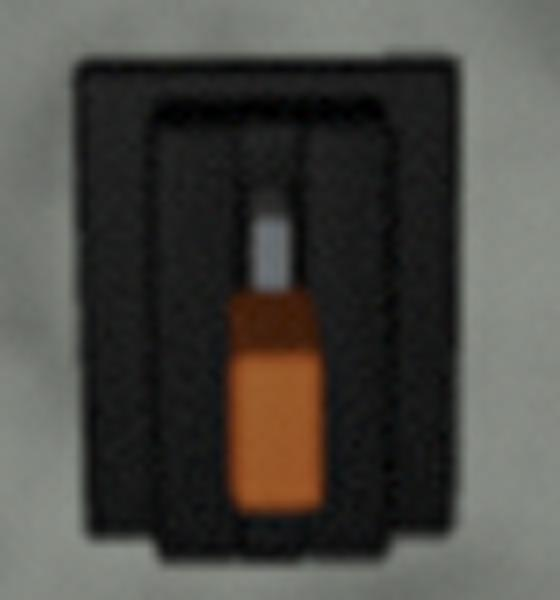

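The tab's top face is centred at crop (277,432), and the holder sides are aligned with the image within about 0.5°.

Run:
```python
from h import *
import pickle
C=pickle.load(open('w1.pkl','rb'));T=calibration('top');S=calibration('side')
u,v=225+277/8-.45,135+432/8-.45
print([onz(C,u,v,z) for z in(64,66.5,69)]);print(tri([(C,u,v),(T,357.6,207.0),(S,290.3,255)]))
A=onz(C,225+78/8,135+65/8,8);B=onz(C,225+88/8,135+535/8,8);print(np.degrees(np.arctan2(*(A-B)[1::-1])))
A=onz(C,225+458/8,135+60/8,8);B=onz(C,225+455/8,135+535/8,8);print(np.degrees(np.arctan2(*(A-B)[1::-1])),np.linalg.norm(A-B))
a=onz(C,225+160/8,135+555/8,30);b=onz(C,225+385/8,135+555/8,30);print(a,b,np.linalg.norm(a-b))
a=np.radians(12); y=np.array([-np.sin(a),np.cos(a),0])
# width of top face
a=onz(C,225+231/8,v,66);b=onz(C,225+323/8,v,66);print(np.linalg.norm(a-b)); print(toolR())
```

```text
[array([ 553.8212, -339.2686,   64.    ]), array([ 554.5003, -339.0661,   66.5   ]), array([ 555.1795, -338.8635,   69.    ])]
(array([ 554.4904, -339.3615,   66.4072]), [np.float64(0.28767046929523615), np.float64(0.9777906001475897), np.float64(0.8302535279650335)])
12.522890569634782
13.259595939436968 62.85855087324017
[ 525.6719 -331.7912   30.    ] [ 531.5541 -359.1001   30.    ] 27.935188375175787
9.974172117912534
[[-0.0014  0.2093 -0.9779]
 [ 0.0021 -0.9779 -0.2093]
 [-1.     -0.0023  0.001 ]]
```

Run:
```python
from h import *
a=np.radians(12.6); y=np.array([-np.sin(a),np.cos(a),0])
go((554.5,-339.2,95),mk((0,0,-1),-y));go((554.5,-339.2,45.5),mk((0,0,-1),-y))
```

```text
row [-0.0029  0.0003  0.0007  0.2637  0.0203 -0.0173] deg 0.5 mm 79.5 minrows 1.3
row [-0.0029  0.0003  0.0007  0.4287  0.0207 -0.0175] deg 0.5 mm 128.9 minrows 2.1
```

```bash
python3 -m handwheel '[[-0.003,0.0003,0.0007,0.264,0.0203,-0.0173,0.4],[-0.003,0.0003,0.0007,0.264,0.0203,-0.0173,0.4],[-0.003,0.0003,0.0007,0.264,0.0203,-0.0173,0.4],[-0.003,0.0003,0.0007,0.3437,0.0203,-0.0173,0.4],[-0.003,0.0003,0.0007,0.4287,0.0205,-0.0174,0.4],[-0.003,0.0003,0.0007,0.4287,0.0205,-0.0174,0.4]]'
python3 - <<'E'
from h import *
st();im=camera('wrist');np.save('w2.npy',(im))
crop(im,0,0,512,384,'pics/w2.png')
a=np.radians(12.6); y=np.array([-np.sin(a),np.cos(a),0])
go((554.5,-339.2,45.5),mk((0,0,-1),-y))
E
```

```text
clock: 2.08
eef_pos: [554.2, -339.4, 46.2]
eef_rot: [-0.946, 1.57, 2.415]
wrist_force: [-0.4, -0.5, 0.2]
finger_gap: 37.7
t 2.08 pos [ 554.2 -339.4   46.2] rot [-0.9462  1.5702  2.4151] F [-0.4 -0.5  0.2] gap 37.7 j [-0.61  0.69  1.36  0.    1.1   0.75]
row [-0.     -0.0003 -0.0003  0.0062 -0.0019  0.0006] deg 0.1 mm 2.0 minrows 0.0
```

View pics/w2.png

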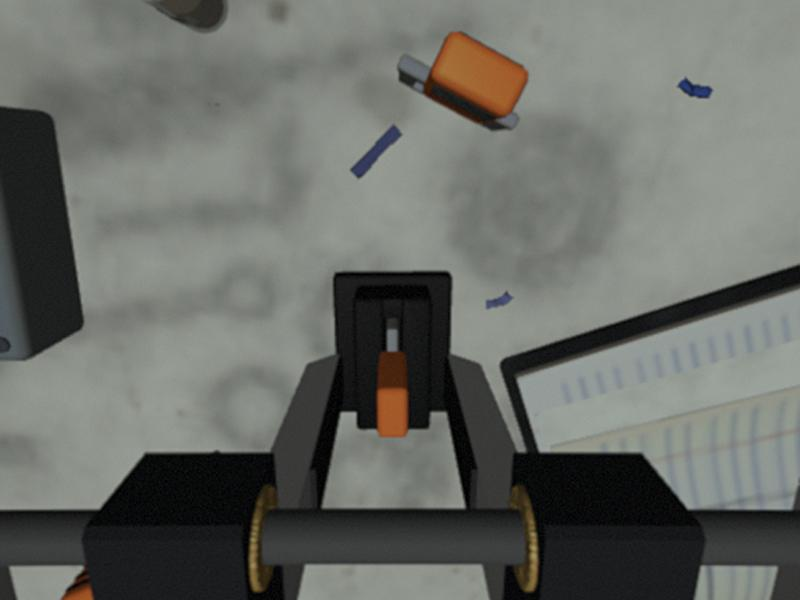

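The tab is centred between the fingers, so I'll grip it.

```bash
python3 -m handwheel '[[0,0,0,0.002,0,0,0],[0,0,0,0.002,0,0,0],[0,0,0,0.002,0,0,0],[0,0,0,0.002,0,0,0],[0,0,0,0.002,0,0,0],[0,0,0,0.002,0,0,0]]' 50; python3 -c "
from h import *
s=st();print(toolR())
g=toolR()[:,0];print('grasp',s['eef_pos']-11*g)"
```

```text
clock: 2.88
eef_pos: [555.0, -339.8, 47.3]
eef_rot: [2.345, 1.569, -0.576]
wrist_force: [-0.5, -0.4, 4.9]
finger_gap: 9.7
t 2.88 pos [ 555.  -339.8   47.3] rot [ 2.3454  1.5687 -0.5763] F [-0.5 -0.4  4.9] gap 9.7 j [-0.61  0.69  1.35  0.    1.1   0.75]
[[ 0.0018  0.2181 -0.9759]
 [-0.0011 -0.9759 -0.2181]
 [-1.      0.0015 -0.0015]]
grasp [ 555.0075 -339.8159   58.2553]
```

```bash
python3 -m handwheel '[[0,0,0,-0.05,0,0,0],[0,0,0,-0.1,0,0,0],[0,0,0,-0.15,0,0,0],[0,0,0,-0.3,0,0,0],[0,0,0,-0.45,0,0,0],[0,0,0,-0.45,0,0,0]]'
python3 - <<'E'
from h import *
s=st();im=camera('wrist');np.save('w3.npy',(im));crop(im,0,0,512,384,'pics/w3.png')
im=camera('side');crop(im,200,100,360,300,'pics/s3.png',3)
E
```

```text
clock: 3.62
eef_pos: [555.9, -340.4, 187.1]
eef_rot: [2.321, 1.562, -0.6]
wrist_force: [-1.1, -0.4, -1.1]
finger_gap: 9.5
t 3.62 pos [ 555.9 -340.4  187.1] rot [ 2.3212  1.5616 -0.6005] F [-1.1 -0.4 -1.1] gap 9.5 j [-0.61  0.54  1.24  0.    1.35  0.75]
```

View pics/w3.png

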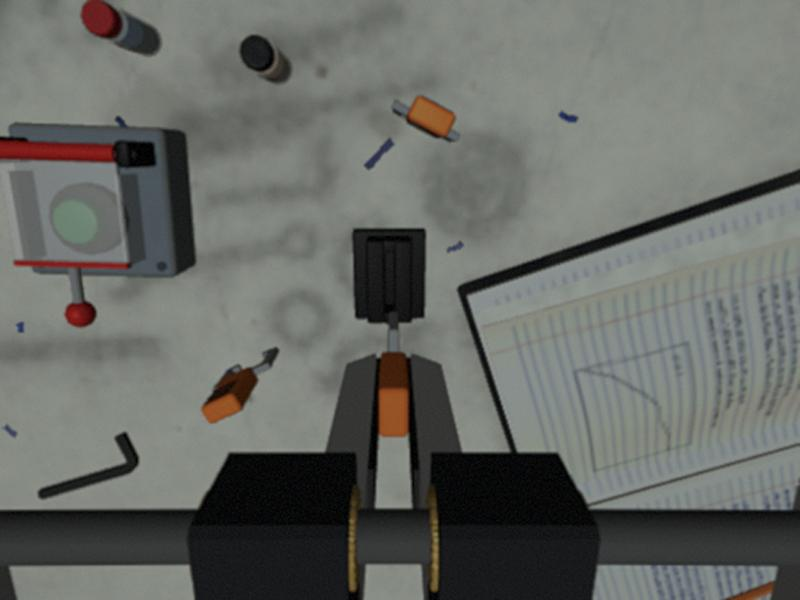

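View pics/s3.png

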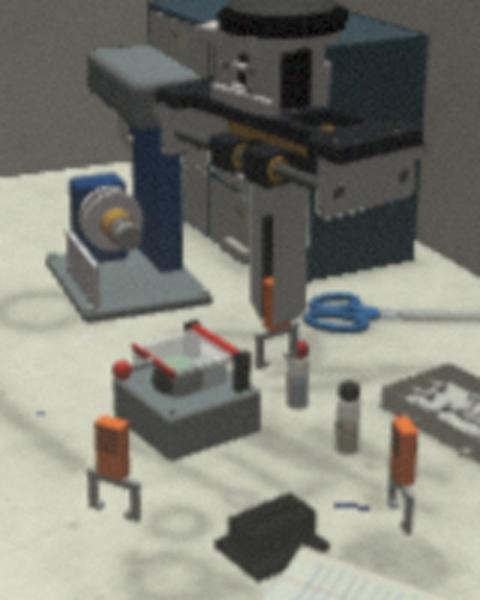

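The clip is held and the holder is empty. I'll check where the tab sits in the fingers and work out the move towards the shaft.

Run:
```python
from h import *
s=telemetry.read_state();C=calibration('wrist');R=toolR()
for u,v in((395,436),(395,382),(395,409)):
    p,w=ray(C,u/1.5625-.3,v/1.5625-.3); p=R.T@(p-s['eef_pos']);w=R.T@w
    # tab top near edge tool z=+9, far edge -9
    for z in(9,-9,0): print(v,z,p+w*(z-p[2])/w[2])
b=np.radians(-2.3); ex=np.array([np.cos(b),np.sin(b),0]);ey=np.array([-np.sin(b),np.cos(b),0])
go((530,-120,200),mk((0,0,-1),-ey))
```

```text
436 9 [-18.3716   0.5914   9.    ]
436 -9 [-48.4714   0.4734  -9.    ]
436 0 [-33.4215   0.5324   0.    ]
382 9 [22.9161  0.7507  9.    ]
382 -9 [-15.3316   0.6013  -9.    ]
382 0 [3.7922 0.676  0.    ]
409 9 [0.1326 0.6628 9.    ]
409 -9 [-33.6189   0.5308  -9.    ]
409 0 [-16.7432   0.5968   0.    ]
row [ 0.0828 -0.0006 -0.0005 -0.0596 -0.7321 -0.0796] deg 14.9 mm 221.7 minrows 3.5
```

```bash
python3 -m handwheel '[[0.04,0,0,-0.06,-0.366,-0.08,0],[0.083,0,0,-0.06,-0.732,-0.08,0],[0.083,0,0,-0.06,-0.732,-0.08,0],[0.083,0,0,-0.06,-0.732,-0.08,0],[0.083,0,0,-0.06,-0.732,-0.08,0]]'
python3 - <<'E'
from h import *
st()
b=np.radians(-2.3); ex=np.array([np.cos(b),np.sin(b),0]);ey=np.array([-np.sin(b),np.cos(b),0]);a=np.radians(38)
d=ex*np.sin(a)-np.array([0,0,1])*np.cos(a)
P=np.array([608.5,106,75])-d*(32+75);print(P)
go(P,mk(d,-ey))
E
```

```text
clock: 4.35
eef_pos: [529.6, -118.0, 199.4]
eef_rot: [2.133, 1.57, -1.047]
wrist_force: [0.4, -0.6, -0.4]
finger_gap: 9.7
t 4.35 pos [ 529.6 -118.   199.4] rot [ 2.1326  1.57   -1.0471] F [ 0.4 -0.6 -0.4] gap 9.7 j [-0.29  0.29  1.56 -0.    1.29  1.32]
[542.6773 108.6437 159.3172]
row [ 0.0007  0.211   0.      0.1332 -0.7568 -0.0148] deg 38.0 mm 230.6 minrows 3.7
```

```bash
python3 -m handwheel '[[0,0.05,0,0.03,-0.19,-0.015,0],[0,0.1,0,0.06,-0.38,-0.015,0],[0,0.16,0,0.1,-0.57,-0.015,0],[0.0007,0.211,0,0.133,-0.757,-0.015,0],[0.0007,0.211,0,0.133,-0.757,-0.015,0],[0.0007,0.211,0,0.133,-0.757,-0.015,0],[0.0007,0.211,0,0.133,-0.757,-0.015,0]]'
python3 - <<'E'
from h import *
import pickle
st();C=calibration('wrist');im=camera('wrist');np.save('w4.npy',(im));crop(im,0,0,512,384,'pics/w4.png')
pickle.dump(C,open('w4.pkl','wb'))
im=camera('top');crop(im,80,130,200,230,'pics/t4.png',6)
im=camera('side');crop(im,180,80,300,220,'pics/s4.png',4)
E
```

```text
clock: 5.22
eef_pos: [543.1, 107.6, 159.2]
eef_rot: [3.14, 0.909, -0.042]
wrist_force: [-0.2, -0.9, 0.4]
finger_gap: 9.7
t 5.22 pos [543.1 107.6 159.2] rot [ 3.1402  0.9089 -0.0424] F [-0.2 -0.9  0.4] gap 9.7 j [ 0.2   0.1   2.04 -0.41  0.38  2.14]
```

View pics/w4.png

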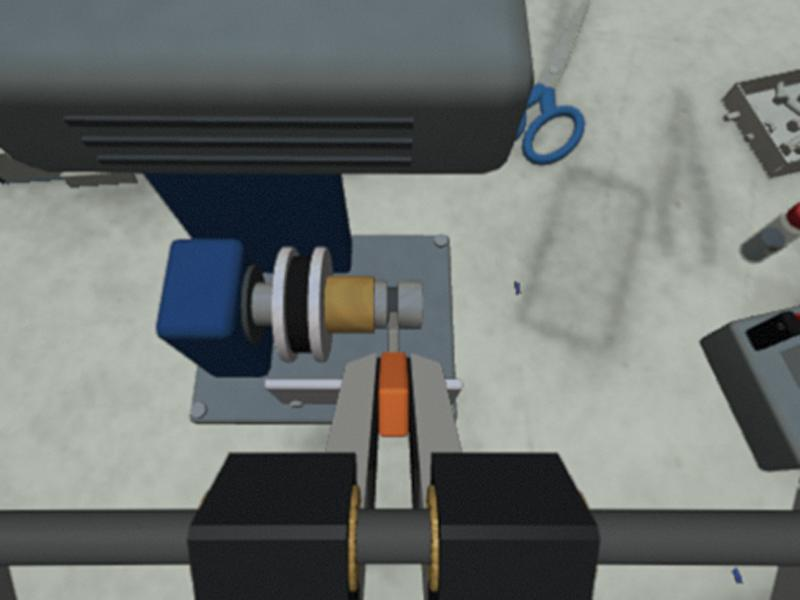

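View pics/s4.png

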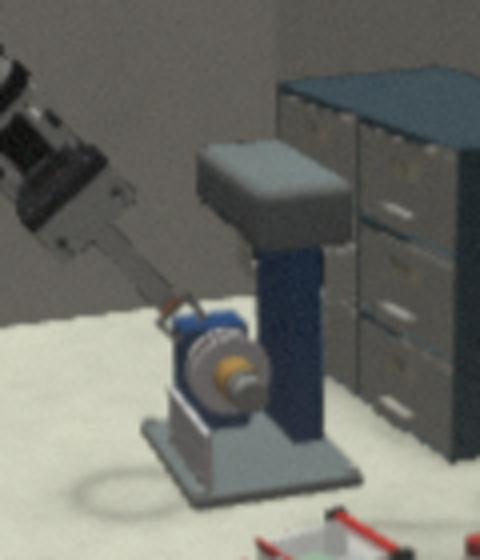

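View pics/t4.png

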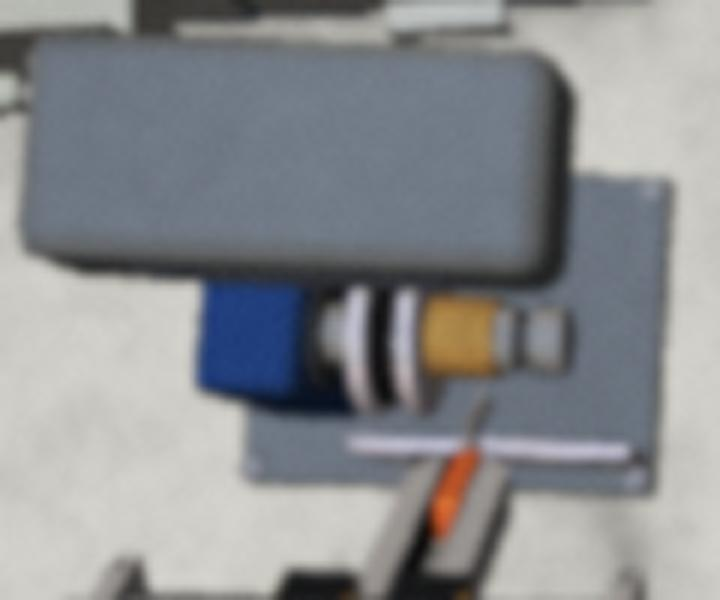

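The wrist view shows the groove as a dark band near crop (392,302), almost in line with the clip arm below it at (392,330). Zooming to measure the offset.

Run:
```python
from h import *
im=np.load('w4.npy'); crop(im,200,150,290,230,'pics/w4c.png',8)
```

```text
(no output)
```

View pics/w4c.png

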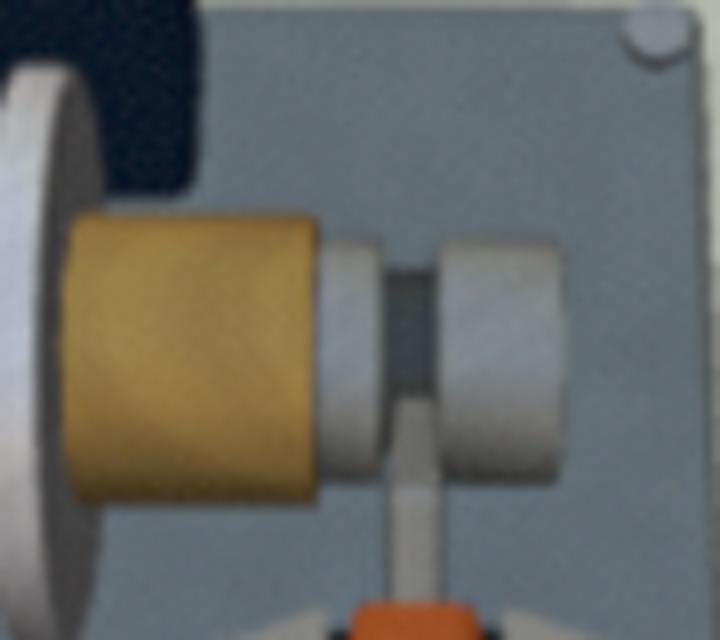

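Run:
```python
from h import *
import pickle
C=pickle.load(open('w4.pkl','rb'));T=calibration('top');S=calibration('side');s=st();R=toolR()
def o(X):print(X,'tool',R.T@(np.array(X)-s['eef_pos']))
uw=(200+410/8-.45,150+360/8-.45); ut=(80+519/6-.45,130+340/6-.45)
X,e=tri([(C,*uw),(T,*ut)]);print(e);o(X)
# end face centre: side (243,385)/4
for zz in(75,):
    o(onz(C,*uw,zz));o(onz(T,*ut,zz))
o(onz(C,200+563/8-.45,uw[1],75)); o(onz(C,200+320/8-.45,uw[1],75))
print('side end vs proj',180+243/4,80+385/4,proj(S,[608,90.5,75]),proj(S,[605,90.5,75]))
# lip ends
o(onz(C,265/1.5625-.3,383/1.5625-.3,61));o(onz(C,462/1.5625-.3,383/1.5625-.3,61))
```

```text
t 5.38 pos [543.2 107.6 159.6] rot [ 3.1412  0.9077 -0.0421] F [ 0.  -0.8 -0.7] gap 9.8 j [ 0.2   0.1   2.04 -0.41  0.38  2.15]
[np.float64(1.38681129597989), np.float64(1.3868112959800467)]
[606.0382 106.1818  80.6378] tool [100.8695  -1.1907  -0.94  ]
[607.14   105.1462  75.    ] tool [106.0171  -0.2035   1.6288]
[607.8193 108.5124  75.    ] tool [106.3476  -3.5951   1.2042]
[606.4534  88.5864  75.    ] tool [106.024   16.3706   1.6268]
[607.544  114.8861  75.    ] tool [106.0131  -9.9517   1.6299]
side end vs proj 240.75 176.25 [242.9955 178.7816] [242.0514 178.9255]
[569.1807 176.8076  61.    ] tool [ 91.8479 -70.2199  42.4847]
[564.6372  68.5263  61.    ] tool [91.86   38.1567 42.5138]
```

```bash
python3 -m handwheel '[[0,0,0,0.08,-0.001,0.005,0],[0,0,0,0.14,-0.001,0.005,0],[0,0,0,0.163,-0.001,0.005,0],[0,0,0,0.163,-0.001,0.005,0],[0,0,0,0.163,-0.001,0.005,0]]'
python3 - <<'E'
from h import *
import pickle
st();C=calibration('wrist');im=camera('wrist');np.save('w5.npy',(im));
pickle.dump(C,open('w5.pkl','wb'))
crop(im,200,150,290,230,'pics/w5c.png',8)
im=camera('side');crop(im,200,120,280,200,'pics/s5.png',7)
E
```

```text
clock: 6.0
eef_pos: [572.1, 106.6, 120.7]
eef_rot: [3.141, 0.907, -0.042]
wrist_force: [0.6, -0.1, -0.4]
finger_gap: 9.9
t 6.0 pos [572.1 106.6 120.7] rot [ 3.1413  0.9072 -0.0422] F [ 0.6 -0.1 -0.4] gap 9.9 j [ 0.18  0.23  2.   -0.5   0.29  2.23]
```

View pics/w5c.png

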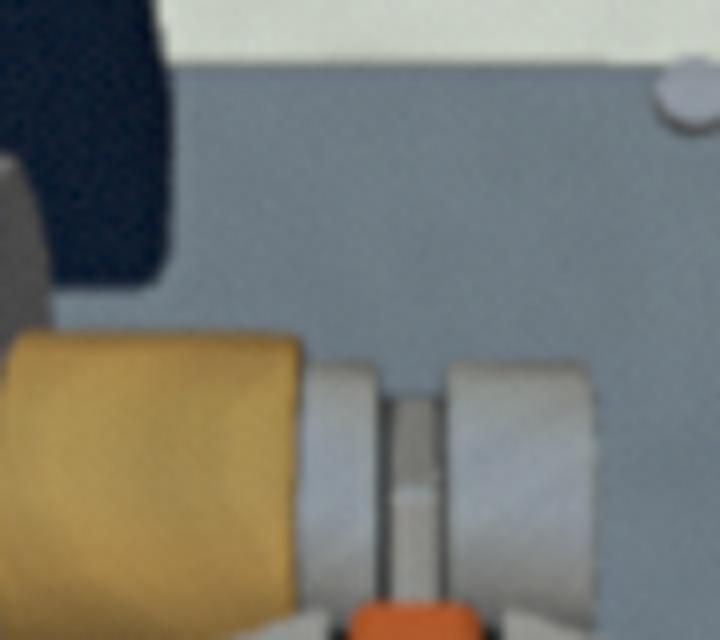

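View pics/s5.png

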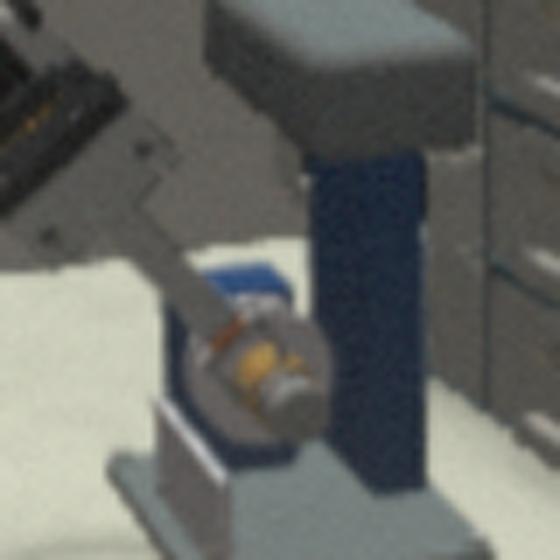

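The groove is centred at crop x 412 and the clip arm at 415, about 0.3 mm apart, so they line up. I'll feel forward now: land contact would come at about 5.6 mm, groove contact at about 10.4 mm.

```bash
python3 -m handwheel '[[0,0,0,0.01,-0.001,0,0],[0,0,0,0.02,-0.001,0,0],[0,0,0,0.026,-0.001,0,0],[0,0,0,0.026,-0.001,0,0]]'; python3 -m handwheel '[[0,0,0,0.004,0,0,0],[0,0,0,0.007,0,0,0],[0,0,0,0.007,0,0,0]]'
```

```text
clock: 6.6
eef_pos: [576.9, 106.8, 114.4]
eef_rot: [3.141, 0.907, -0.042]
wrist_force: [0.1, 0.5, -0.1]
finger_gap: 10.3
clock: 6.98
eef_pos: [578.2, 106.7, 112.6]
eef_rot: [3.141, 0.907, -0.042]
wrist_force: [-0.6, -0.3, 0.5]
finger_gap: 9.7
```

```bash
python3 -m handwheel '[[0,0,0,0.004,0,0,0],[0,0,0,0.007,0,0,0],[0,0,0,0.007,0,0,0]]';python3 -m handwheel '[[0,0,0,0.004,0,0,0],[0,0,0,0.007,0,0,0],[0,0,0,0.007,0,0,0]]'
python3 - <<'E'
from h import *
st();im=camera('wrist');crop(im,200,150,290,230,'pics/w6c.png',8)
E
```

```text
clock: 7.35
eef_pos: [579.5, 106.7, 110.9]
eef_rot: [3.141, 0.907, -0.042]
wrist_force: [0.1, 0.2, 0.6]
finger_gap: 9.9
clock: 7.72
eef_pos: [580.9, 106.7, 109.3]
eef_rot: [3.141, 0.907, -0.042]
wrist_force: [-1.3, 0.6, 1.7]
finger_gap: 9.8
t 7.72 pos [580.9 106.7 109.3] rot [ 3.1413  0.9072 -0.0419] F [-1.3  0.6  1.7] gap 9.8 j [ 0.18  0.27  1.99 -0.53  0.27  2.26]
```

View pics/w6c.png

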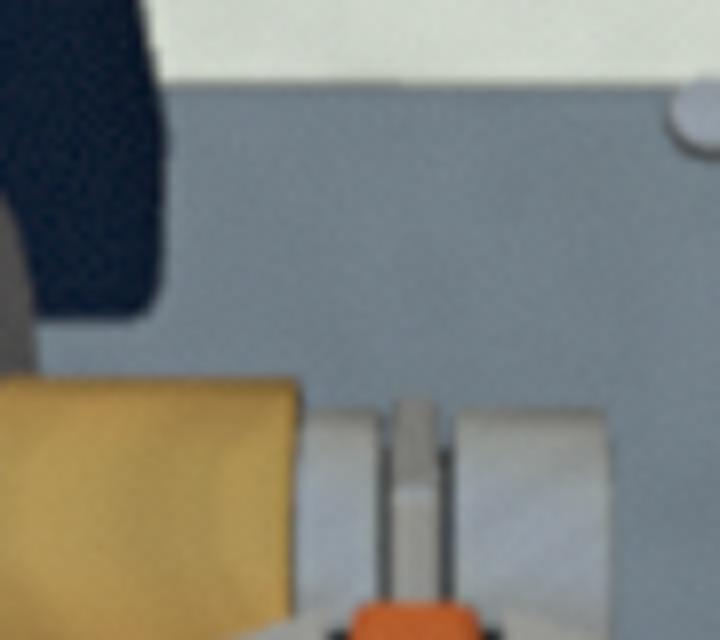

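Contact is starting at about 2 N, well past where the land would have stopped it, and the arm is inside the groove between the lands. I'll push on in small steps.

```bash
for i in 1 2 3; do python3 -m handwheel '[[0,0,0,0.005,0,0,0],[0,0,0,0.01,0,0,0],[0,0,0,0.01,0,0,0]]' | grep -E 'pos|force'; done
python3 - <<'E'
from h import *
st();im=camera('wrist');crop(im,200,150,290,230,'pics/w7c.png',8)
E
```

```text
eef_pos: [582.7, 106.5, 106.9]
wrist_force: [-1.2, -2.4, 1.8]
eef_pos: [584.6, 106.4, 104.2]
wrist_force: [2.5, -1.3, -0.9]
eef_pos: [586.4, 106.2, 101.5]
wrist_force: [4.0, -1.2, -4.5]
t 8.9 pos [586.4 106.2 101.5] rot [ 3.1408  0.9083 -0.0425] F [ 4.  -1.2 -4.5] gap 10.2 j [ 0.18  0.29  1.98 -0.55  0.26  2.28]
```

View pics/w7c.png

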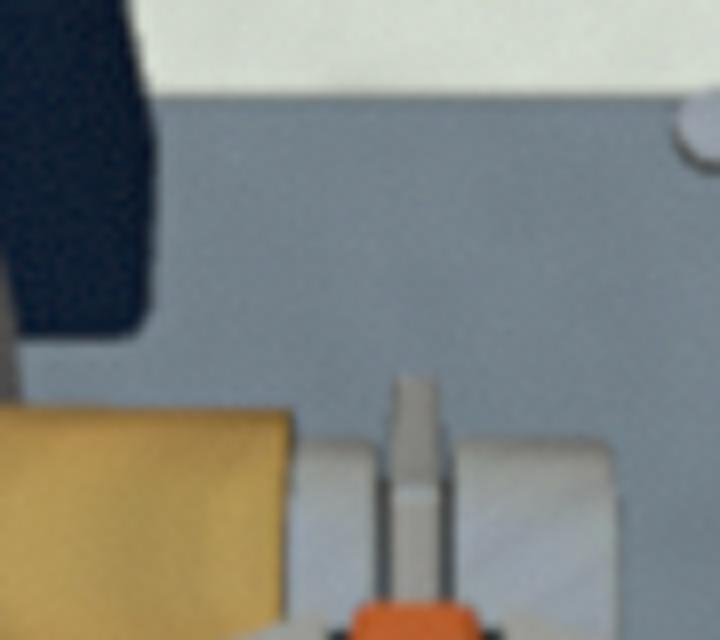

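The force has reversed and is pulling the clip in, so it's past the sprung part. A little more until the hard stop.

```bash
for i in 1 2 ; do python3 -m handwheel '[[0,0,0,0.004,0,0,0],[0,0,0,0.008,0,0,0],[0,0,0,0.008,0,0,0]]' | grep -E 'pos|force'; done
```

```text
eef_pos: [587.9, 106.1, 99.4]
wrist_force: [4.4, -1.3, -3.5]
eef_pos: [589.4, 106.1, 98.1]
wrist_force: [-7.6, -1.0, 10.4]
```

```bash
python3 -m handwheel '[[0,0,0,0.006,0,0,0],[0,0,0,0.006,0,0,0]]' | grep -E 'pos|force'
python3 - <<'E'
from h import *
st();im=camera('wrist');crop(im,180,130,310,230,'pics/w8c.png',6)
im=camera('side');crop(im,200,120,280,200,'pics/s8.png',7)
im=camera('top');crop(im,80,130,200,230,'pics/t8.png',6)
E
```

```text
eef_pos: [589.9, 106.1, 97.8]
wrist_force: [-28.0, -0.7, 26.4]
t 9.95 pos [589.9 106.1  97.8] rot [ 3.1399  0.9074 -0.0436] F [-28.   -0.7  26.4] gap 9.4 j [ 0.18  0.3   1.97 -0.57  0.25  2.3 ]
```

View pics/w8c.png

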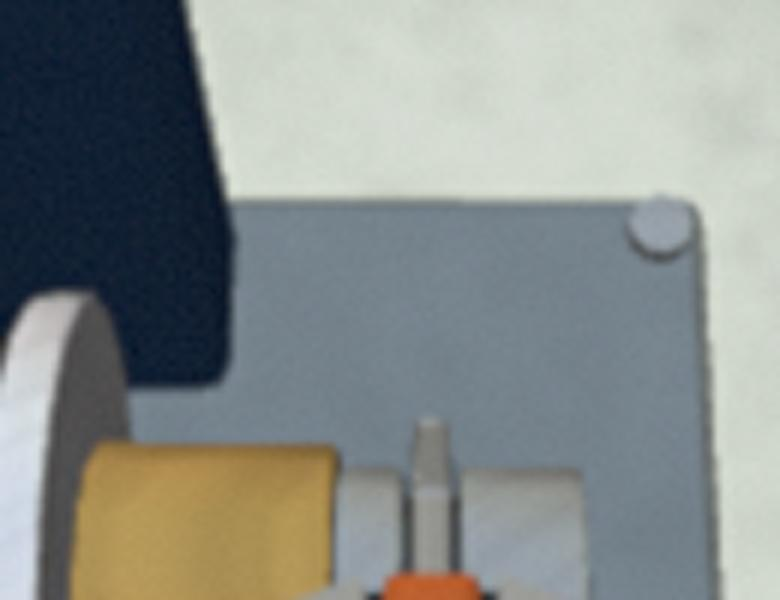

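View pics/s8.png

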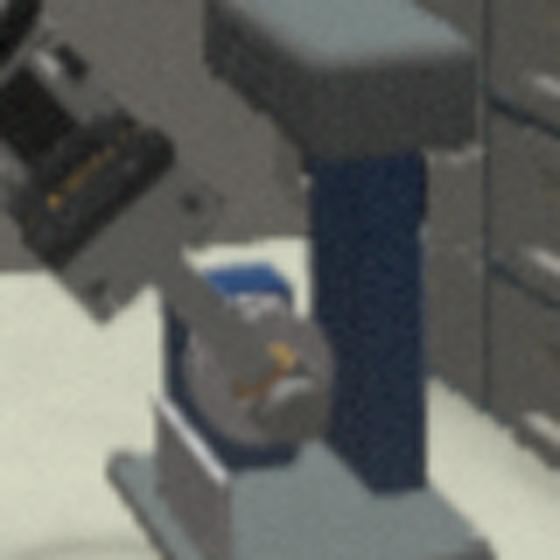

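The hard stop is confirmed at 38 N with the TCP about 29 mm from the axis, which matches the nominal seat. I'll relieve the push and release.

```bash
python3 -m handwheel '[[0,0,0,-0.005,0,0,0],[0,0,0,-0.005,0,0,0],[0,0,0,-0.005,0,0,0.05],[0,0,0,-0.005,0,0,0.25],[0,0,0,-0.005,0,0,0.25],[0,0,0,-0.005,0,0,0.25],[0,0,0,-0.005,0,0,0.25]]' | grep -E 'pos|force|gap'
```

```text
eef_pos: [588.9, 106.2, 99.0]
wrist_force: [-0.5, 0.3, -0.2]
finger_gap: 23.5
```

```bash
python3 -m handwheel '[[0,0,0,-0.05,0,0,0.25],[0,0,0,-0.1,0,0,0.25],[0,0,0,-0.2,0,0,0.25],[0,0,0,-0.3,0,0,0.25],[0,0,0,-0.3,0,0,0.25],[0,0,0,-0.3,0,0,0.25]]' | grep -E 'pos|force|gap'
python3 - <<'E'
from h import *
import pickle
st();C=calibration('wrist');im=camera('wrist');crop(im,180,110,300,230,'pics/w9c.png',5)
np.save('w9.npy',im);pickle.dump(C,open('w9.pkl','wb'))
im=camera('side');crop(im,200,120,280,200,'pics/s9.png',7)
im=camera('top');crop(im,80,130,200,230,'pics/t9.png',6)
E
```

```text
eef_pos: [533.8, 108.5, 169.3]
wrist_force: [0.1, 0.1, 0.3]
finger_gap: 23.6
t 11.72 pos [533.8 108.5 169.3] rot [ 3.1398  0.9076 -0.0437] F [0.1 0.1 0.3] gap 23.6 j [ 0.21  0.06  2.05 -0.4   0.4   2.14]
```

View pics/w9c.png

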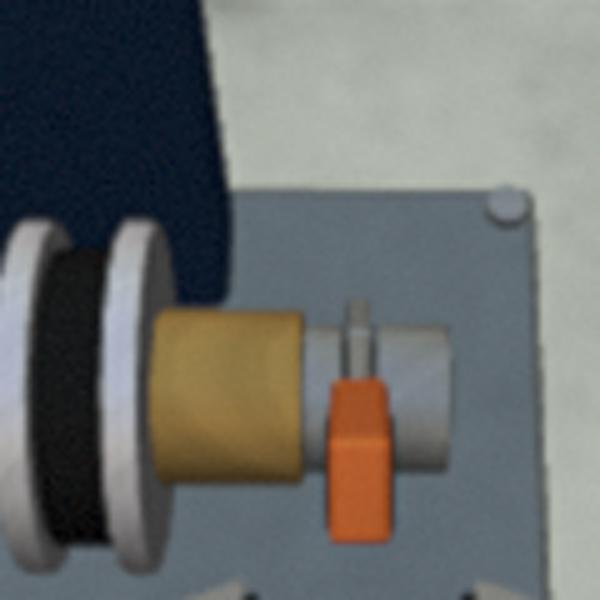

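View pics/s9.png

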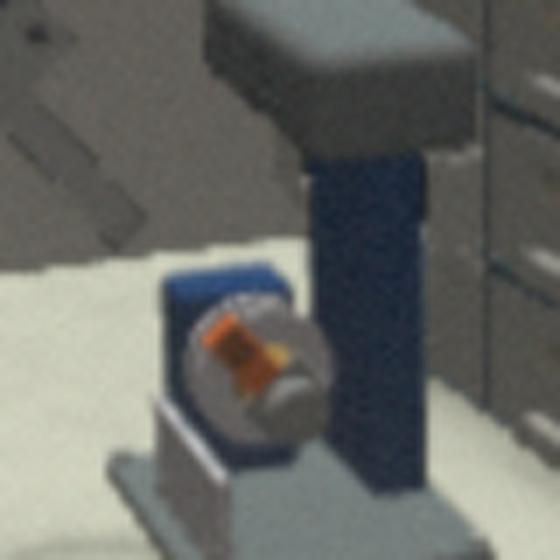

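View pics/t9.png

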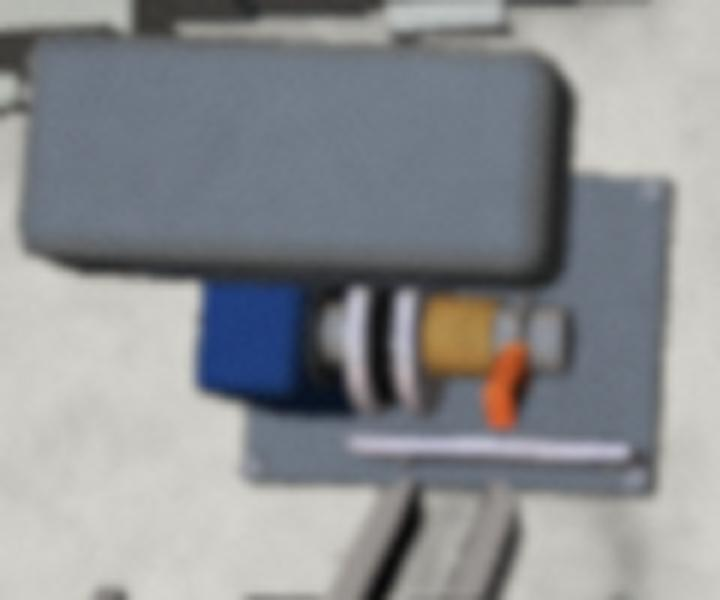

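The clip sits home on the shaft with its tab pointing up and to the front, the wrist view showing it in the groove, and it stayed there after release. Next is the guard. I'll pinch the knob with the jaws along the hinge axis so the ball can pivot, then follow the arc.

Run:
```python
from h import *
b=np.radians(11); ey=np.array([-np.sin(b),np.cos(b),0])
go((500,-167,180),mk((0,0,-1),-ey))
```

```text
row [-0.0717 -0.2097 -0.0251 -0.0732  0.9221  0.0355] deg 40.1 mm 277.7 minrows 4.4
```

```bash
python3 -m handwheel '[[0,0,0,-0.05,0.1,0,0.4],[-0.0143,-0.042,-0.005,-0.06,0.25,0.01,0.4],[-0.0287,-0.084,-0.01,-0.073,0.45,0.02,0.4],[-0.043,-0.126,-0.015,-0.073,0.65,0.03,0.4],[-0.0574,-0.168,-0.02,-0.073,0.85,0.0355,0.4],[-0.0717,-0.2097,-0.0251,-0.0732,0.9221,0.0355,0.4],[-0.0717,-0.2097,-0.0251,-0.0732,0.9221,0.0355,0.4],[-0.0717,-0.2097,-0.0251,-0.0732,0.9221,0.0355,0.4]]'
python3 - <<'E'
from h import *
import pickle
st();C=calibration('wrist');im=camera('wrist');np.save('w10.npy',(im));crop(im,0,0,512,384,'pics/w10.png')
pickle.dump(C,open('w10.pkl','wb'))
E
```

```text
clock: 12.88
eef_pos: [499.9, -166.5, 179.1]
eef_rot: [-1.403, 1.57, 1.93]
wrist_force: [0.7, 0.8, 1.2]
finger_gap: 37.2
t 12.88 pos [ 499.9 -166.5  179.1] rot [-1.4033  1.5702  1.9297] F [0.7 0.8 1.2] gap 37.2 j [-0.39  0.28  1.63  0.    1.23  0.99]
```

View pics/w10.png

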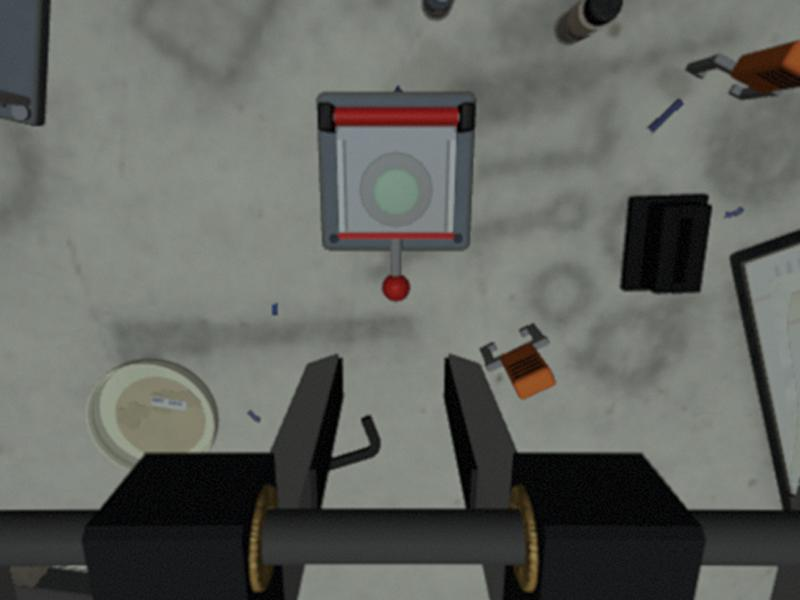

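The knob is at crop (396,288), the hinge bar at (396,117) and the button at (397,190). The box is square to the tool.

Run:
```python
from h import *
import pickle
C=pickle.load(open('w10.pkl','rb'));s=1.5625
k=onz(C,396/s-.2,288/s-.2,68);h=onz(C,396.5/s-.2,117/s-.2,72);b=onz(C,396.5/s-.2,190/s-.2,62);print(k,h,b,np.linalg.norm((h-k)[:2]),np.degrees(np.arctan2(*(h-k)[1::-1])))
h0=h-k;yaw=np.arctan2(*(h-k)[1::-1]);
b=yaw;ex=np.array([np.cos(b),np.sin(b),0]);print('box from hinge',h-30*ex)
ey=np.array([-np.sin(b),np.cos(b),0]);R=mk((0,0,-1),-ey)
for z in(110,59):go((k[0],k[1],z),R)
```

```text
[ 506.9366 -166.8532   68.    ] [ 595.3691 -149.8843   72.    ] [ 559.3342 -156.9692   62.    ] 90.04580653748897 10.86220737727691
box from hinge [ 565.9066 -155.5377   72.    ]
row [ 0.0008 -0.0001  0.0001  0.2318  0.0068 -0.0227] deg 0.1 mm 69.9 minrows 1.1
row [ 0.0008 -0.0001  0.0001  0.4018  0.0068 -0.0227] deg 0.1 mm 120.7 minrows 1.9
```

```bash
python3 -m handwheel '[[0,0,0,0.1,0.007,-0.0227,0.4],[0,0,0,0.23,0.007,-0.0227,0.4],[0,0,0,0.32,0.007,-0.0227,0.4],[0,0,0,0.4,0.007,-0.0227,0.4],[0,0,0,0.4,0.007,-0.0227,0.4],[0,0,0,0.4,0.007,-0.0227,0],[0,0,0,0.4,0.007,-0.0227,0],[0,0,0,0.4,0.007,-0.0227,0],[0,0,0,0.4,0.007,-0.0227,0],[0,0,0,0.4,0.007,-0.0227,0]]' 12
python3 - <<'E'
from h import *
st();im=camera('wrist');crop(im,100,100,420,340,'pics/w11.png',2.4)
E
```

```text
clock: 14.18
eef_pos: [507.3, -166.7, 60.2]
eef_rot: [-2.897, 1.57, 0.436]
wrist_force: [-0.3, 4.6, 6.6]
finger_gap: 15.0
t 14.18 pos [ 507.3 -166.7   60.2] rot [-2.8974  1.5696  0.4363] F [-0.3  4.6  6.6] gap 15.0 j [-0.39  0.44  1.71  0.    0.98  0.99]
```

View pics/w11.png

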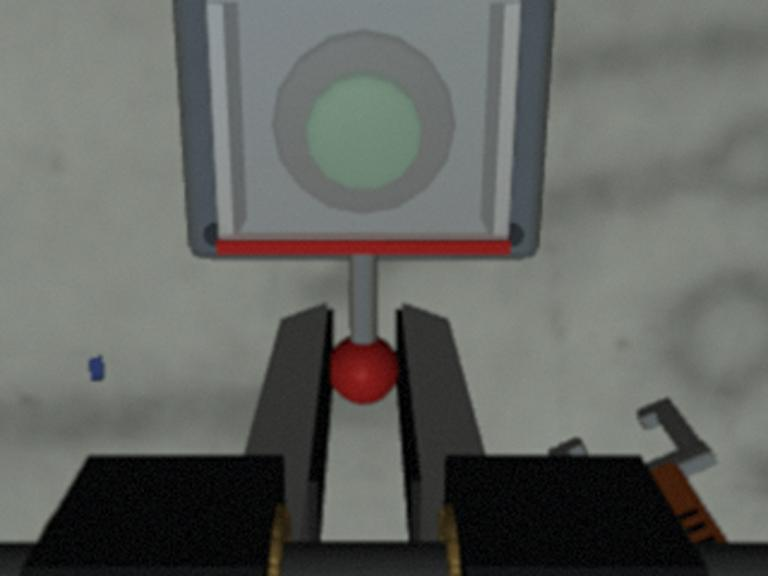

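The ball is gripped centrally. Now the arc: tool x = −0.3·sinθ, tool z = −0.3·(1−cosθ).

```bash
python3 -m handwheel '[[0,0,0,-0.03,0,-0.0015,0],[0,0,0,-0.0596,0,-0.006,0],[0,0,0,-0.0887,0,-0.0134,0],[0,0,0,-0.1168,0,-0.0237,0],[0,0,0,-0.1438,0,-0.0367,0],[0,0,0,-0.1694,0,-0.0524,0],[0,0,0,-0.1933,0,-0.0705,0],[0,0,0,-0.2152,0,-0.091,0],[0,0,0,-0.235,0,-0.1135,0],[0,0,0,-0.2524,0,-0.1379,0]]'
python3 - <<'E'
from h import *
st();im=camera('side');crop(im,180,120,340,280,'pics/s12.png',4)
E
```

```text
clock: 15.48
eef_pos: [548.3, -158.7, 136.3]
eef_rot: [-2.902, 1.57, 0.432]
wrist_force: [-0.0, 4.0, -2.1]
finger_gap: 14.7
t 15.47 pos [ 548.3 -158.7  136.3] rot [-2.9016  1.5695  0.4321] F [-0.   4.  -2.1] gap 14.7 j [-0.35  0.42  1.55  0.    1.17  1.03]
```

View pics/s12.png

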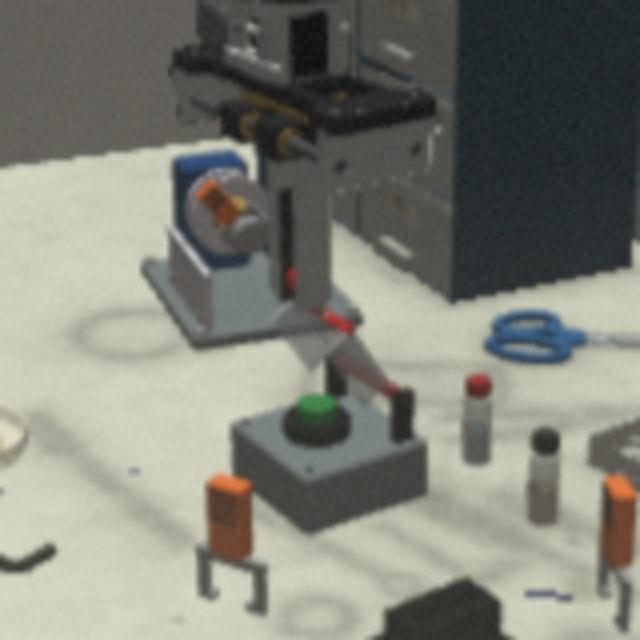

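```bash
python3 -m handwheel '[[0,0,0,-0.0149,0,-0.026,0],[0,0,0,-0.0272,0,-0.0534,0],[0,0,0,-0.0366,0,-0.0819,0],[0,0,0,-0.0432,0,-0.1111,0],[0,0,0,-0.0468,0,-0.1409,0],[0,0,0,-0.0474,0,-0.1709,0],[0,0,0,-0.0451,0,-0.2008,0],[0,0,0,-0.0397,0,-0.2303,0],[0,0,0,-0.0315,0,-0.2591,0],[0,0,0,-0.0262,0,-0.2731,0],[0,0,0,-0.0262,0,-0.2731,0]]'
python3 - <<'E'
from h import *
st();im=camera('side');crop(im,180,120,340,280,'pics/s13.png',4)
E
```

```text
clock: 16.9
eef_pos: [629.9, -142.9, 144.9]
eef_rot: [3.022, 1.568, 0.073]
wrist_force: [0.5, 3.4, 1.2]
finger_gap: 15.0
t 16.9 pos [ 629.9 -142.9  144.9] rot [3.0221 1.5681 0.0729] F [0.5 3.4 1.2] gap 15.0 j [-0.28  0.57  1.3   0.    1.27  1.1 ]
```

View pics/s13.png

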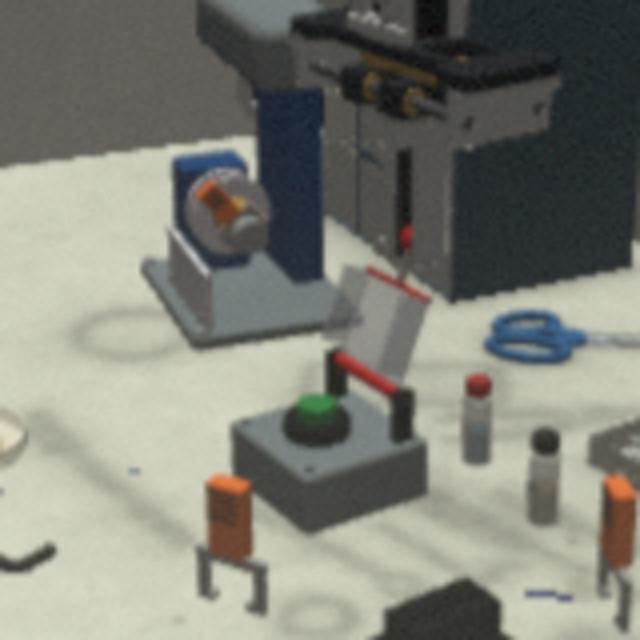

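The guard is over at about 1.95 rad. I'll release it and rise straight up.

```bash
python3 -m handwheel '[[0,0,0,0,0,0,0.4],[0,0,0,0,0,0,0.4],[0,0,0,0,0,0,0.4],[0,0,0,0,0,0,0.4],[0,0,0,-0.1,0,0,0.4],[0,0,0,-0.2,0,0,0.4],[0,0,0,-0.3,0,0,0.3],[0,0,0,-0.3,0,0,0]]'
python3 - <<'E'
from h import *
st();im=camera('side');crop(im,180,120,340,280,'pics/s14.png',4)
b=np.radians(10.9);ey=np.array([-np.sin(b),np.cos(b),0]);R=mk((0,0,-1),-ey)
go((545,-159,190),R)
E
```

```text
clock: 17.95
eef_pos: [630.1, -143.2, 237.3]
eef_rot: [2.809, 1.564, -0.14]
wrist_force: [0.6, 0.5, 0.9]
finger_gap: 21.3
t 17.95 pos [ 630.1 -143.2  237.3] rot [ 2.809   1.5641 -0.1403] F [0.6 0.5 0.9] gap 21.3 j [-0.28  0.5   1.19  0.    1.45  1.1 ]
row [ 0.0006 -0.0012 -0.0003  0.1501 -0.0018  0.2874] deg 0.2 mm 97.3 minrows 1.6
```

View pics/s14.png

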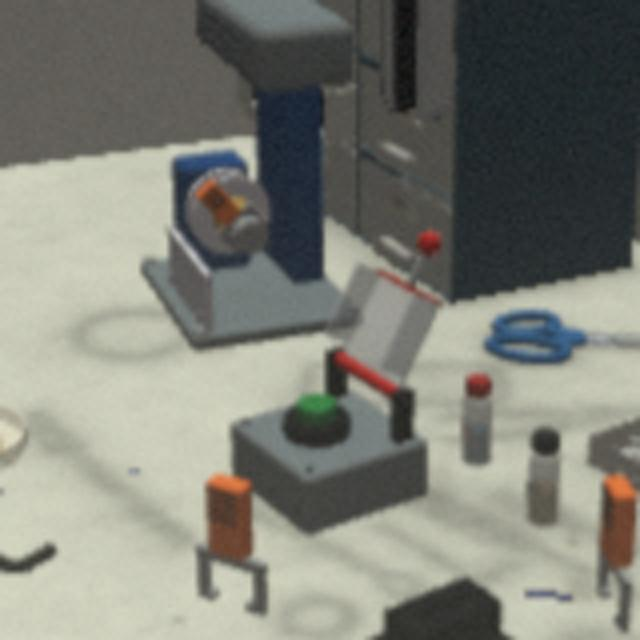

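The guard rests open at its stop with nothing touching it. I'll go above the button with the fingers shut.

```bash
python3 -m handwheel '[[0,0,0,0,0,0.12,0],[0,0,0,0.1,0,0.25,0],[0.0006,-0.0012,0,0.25,-0.0018,0.25,0],[0.0006,-0.0012,0,0.45,-0.0018,0.25,0],[0.0006,-0.0012,0,0.45,-0.0018,0.25,0],[0.0006,-0.0012,0,0.45,-0.0018,0.25,0]]'
python3 - <<'E'
from h import *
st()
b=np.radians(10.9);ey=np.array([-np.sin(b),np.cos(b),0]);R=mk((0,0,-1),-ey)
for z in(73,66,62):go((557,-157.2,z),R)
im=camera('wrist');crop(im,0,0,512,384,'pics/w15.png',1.5)
E
```

```text
clock: 18.75
eef_pos: [557.0, -157.1, 101.6]
eef_rot: [2.196, 1.569, -0.756]
wrist_force: [0.5, 0.8, 1.2]
finger_gap: 0.7
t 18.75 pos [ 557.  -157.1  101.6] rot [ 2.1956  1.5689 -0.7556] F [0.5 0.8 1.2] gap 0.7 j [-0.34  0.47  1.55 -0.    1.11  1.04]
row [ 0.0001 -0.0004 -0.0005  0.0955  0.0003  0.0003] deg 0.1 mm 28.6 minrows 0.5
row [ 0.0001 -0.0004 -0.0005  0.1188  0.0002  0.0003] deg 0.1 mm 35.6 minrows 0.6
row [ 0.0001 -0.0004 -0.0005  0.1322  0.0002  0.0003] deg 0.1 mm 39.6 minrows 0.6
```

View pics/w15.png

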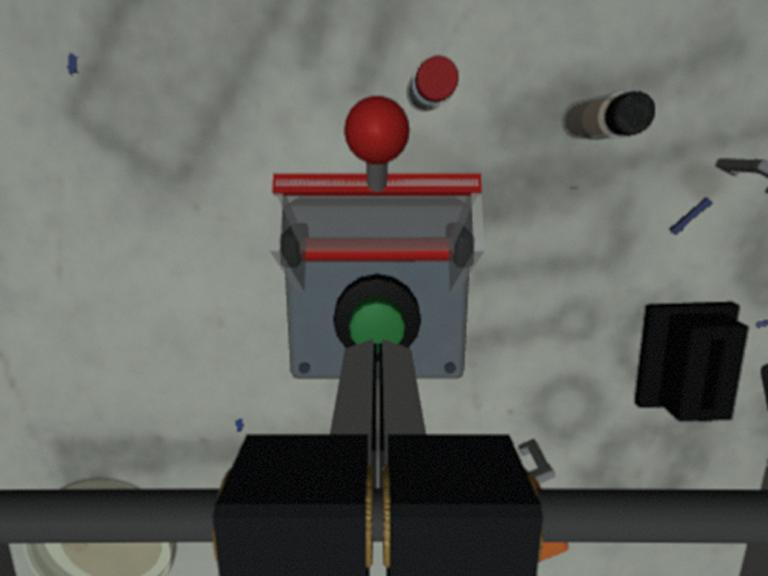

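The fingertips are over the front half of the green button, and the guard is clear behind. Pressing down.

```bash
python3 -m handwheel '[[0,0,0,0.05,0,0,0],[0,0,0,0.09,0,0,0],[0,0,0,0.11,0,0,0],[0,0,0,0.12,0,0,0],[0,0,0,0.125,0,0,0],[0,0,0,0.125,0,0,0]]'
```

```text
clock: 19.55
eef_pos: [557.5, -157.3, 65.0]
eef_rot: [2.382, 1.567, -0.569]
wrist_force: [-2.7, 1.3, 4.1]
finger_gap: 0.8
```

```bash
python3 -m handwheel '[[0,0,0,0.005,0,0,0],[0,0,0,0.008,0,0,0],[0,0,0,0.012,0,0,0],[0,0,0,0.012,0,0,0]]'
```

```text
clock: 20.05
eef_pos: [557.8, -157.4, 63.8]
eef_rot: [2.438, 1.566, -0.513]
wrist_force: [-13.1, 5.2, 28.3]
finger_gap: 0.5
```

There's a hard stop at 28 N with the fingertips at 55.8 mm, which is full travel. Back up and clear.

```bash
python3 -m handwheel '[[0,0,0,-0.02,0,0,0],[0,0,0,-0.1,0,0,0],[0,0,0,-0.2,0,0.05,0],[0,0,0,-0.4,0,0.25,0],[0,0,0,-0.5,0,0.5,0],[0,0,0,-0.5,0,0.5,0],[0,0,0,-0.5,0,0.5,0],[0,0,0,-0.5,0,0.5,0]]'
python3 - <<'E'
from h import *
st();im=camera('side');crop(im,180,100,360,280,'pics/s16.png',3.3)
im=camera('top');crop(im,80,130,380,260,'pics/t16.png',2.6)
C=calibration('wrist')
E
```

```text
clock: 21.05
eef_pos: [410.5, -185.4, 212.9]
eef_rot: [2.461, 1.566, -0.49]
wrist_force: [0.3, -1.1, 0.6]
finger_gap: 0.3
t 21.05 pos [ 410.5 -185.4  212.9] rot [ 2.4608  1.5656 -0.4903] F [ 0.3 -1.1  0.6] gap 0.3 j [-0.51  0.07  1.79  0.    1.27  0.87]
```

View pics/s16.png

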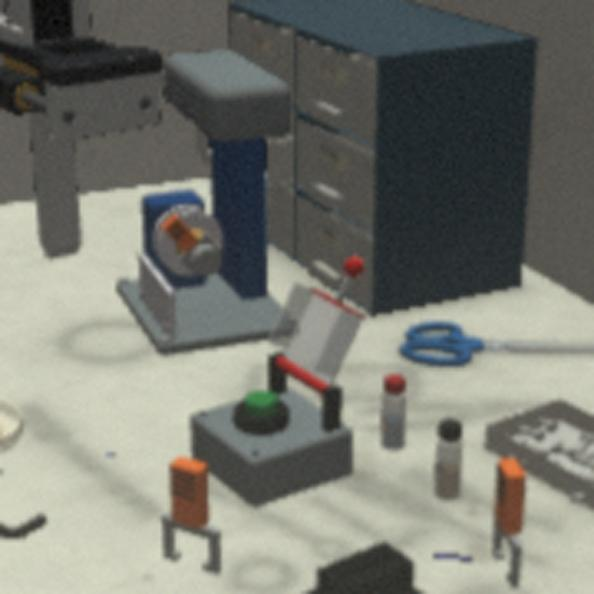

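View pics/t16.png

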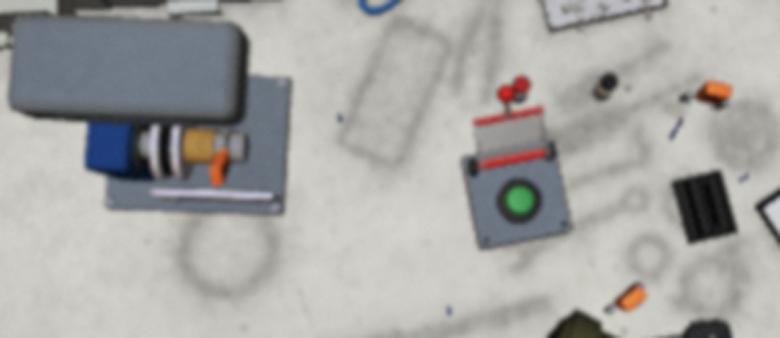

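The clip is on the shaft, the guard is open, the button is up, both vials are standing, and the arm is clear. Handing in.

```bash
python3 -c "
from cell import order; print(order.sign_off())"
```

```text
the job is handed in; nothing more can be done
None
```

The clip is home in the shaft groove and let go, the guard is open, the button has been pressed and released, and the job is handed in at about 21 s of the 67 s allowed.

- **Clip:** I pulled it from its holder and pushed it in with the tool tilted about 38°. It snapped over and stopped hard at 38 N with the tool about 29 mm from the axis, which matches a full seat. It stayed in the groove after release, but I did not measure its final pose to the millimetre.
- **Guard:** I took it by the knob over to about 1.95 rad and let go. It fell open and the pictures show it staying there.
- **Button:** I pressed until it stopped hard at 28 N with the fingertips at 55.8 mm, which is the full 6 mm of travel. The last side picture shows it back up.
- **Last checks:** In the final pictures both vials stand apparently where they were, and the arm is clear with no force on it. No check failed. Before seating, the wrist and top views disagreed on the groove position by about 3 mm. I went by the wrist view, and the push confirmed it.

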